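# Re-set the barometer's height trim by its click-stop knob and lock it

## Robot

A 6-joint arm with a two-finger parallel gripper is mounted at the origin on the work surface. World frame = base frame: x ahead of the robot, y to its left, z up, the work surface at z = 0. Lengths are in mm, angles in rad, forces in N, time in s.
With the tool pointing down it reaches from about 275 to 725 mm from the base axis. Payload 15.9 kg.
Tool frame: the origin (TCP) lies midway between the tips of the shut fingers; the grasp point (between the pads) lies 19 mm behind it; z points along the fingers, y is the line along which they close (so a half turn about z gives the same grasp; the last joint's range is limited). The gripper opens to 85 mm and grips with 20 to 120 N. Pads are 22 mm wide; open, the fingers measure 114 mm over their backs; the gripper's body (76 mm by 85 mm) begins 54 mm behind the grasp point. The pads swing forward as they close: fully open they stand 13 mm farther back than shut.
Start: joints at [1.17, 0.213, -0.034, 1.323, 0, 1.571], TCP at [195.07, 460.362, 231.306] pointing down, gripper open.
Joint ranges: [-2.98, 2.98], [-0.74, 1.72], [-1.14, 1.35], [-2.1, 2.04], [-1.57, 1.44], [-3.14, 3.14]. Speed limits (rad/s): [1.89, 1.89, 2.39, 2.57, 3.14, 3.14].

## Interface

Orientations are given as a 3x3 rotation matrix whose columns are the frame's x, y, z axes.
In Python, from cell import ctrl gives the robot as it stands.
- The arm moves only by the tool send_rows, never from a script. Its argument "plan" is a list that holds one entry, the list of rows, each a list of 6 numbers: the shift along the tool's x, y, z in mm, then the turn, a rotation vector about the tool's x, y, z in degrees. A call has 1 to 12 rows; each row shifts and turns the commanded pose from where the row before left it, along the tool's axes as they then stand; what a row does not reach is not made up. A row lasts 1/12 s, in which the tool goes at most 41.7 mm and 7.16 degrees, less where a joint would pass 70% of its speed; a pose out of reach is approached as far as the arm can. A call with a gripper value outside its range is refused whole. "jaw" is the finger opening in mm, from 0 to 85.4, set as the call begins (left out, the last holds). The fingers move at their own pace and stop on an object; "grip_force" is the grip in N (left out, the last holds). Time passes only in rows, so rows that do not move let the fingers close. It gives the time, the measured TCP pose, the force, the opening and the grip force at its end, in the units of the state.
- ctrl.get_state(): the state, without advancing time (a new reading comes with each control period).
- ctrl.get_image(name): name is "scene" or "top" or "wrist"; returns a dict with "color" (384x512x3 uint8, red, green, blue), "fx", "fy", "cx", "cy" (pixels), "R" (3x3) and "t" (3): a world point X has camera coordinates R X + t. Camera axes: x right, y down, z forward; pixel columns grow to the right and rows downward; lengths in mm; the calibration is good to about 2 mm. A picture is of the moment at which its call begins. There is no depth.
- ctrl.job_done(): hands the job in; it is judged then, once.
The state is a dict: "t": time; "q": joint angles; "qd": joint speeds; "joint_torque": joint torques, N m; "eef_pos": TCP position; "ee_rot": TCP orientation; "contact_force": force on the tool from outside, world axes, zero at the start; "wrist_torque": the same for the moment, N m; "gripper_width": finger opening in mm; "finger_force": force on a finger pad.
Only numpy, scipy, OpenCV 4.12 (cv2) and the standard library are available. Lean on these libraries where they do the work, as an engineer would, in place of code of your own. Each camera call takes 0.05 s, during which the arm holds its last target. There are 200 camera calls.

## Task

The boat has climbed a flight of locks, so the barometer's height trim must be set again: wind the black click-stop knob anticlockwise back to its stop, then turn it clockwise exactly five clicks up from the stop. Then screw the brass lock ring beside it clockwise until it is snug on its seat, let go, and leave the cup, chart weights and eraser where they are. The knob is loose on its shaft, so count the clicks by feel, not by how far you have turned.

Things in the scene. Friction and masses are not known exactly. Their poses are not given: they have to be found in the camera images.
- knob_mid (a point): Centre of the black fluted round knob's grip, on its axis, fixed to the case (does not turn). Cap 36 mm across, 32 mm long, spanning 10 to 42 mm out from the sloping face; this point 26 mm out. Axes: +z out of the face along the knob's axis, leaning 35 deg from vertical to the case's front (robot's side); +x up the slope; +y along the face to the lock ring. Clockwise: as seen looking at the face.
- knob_foot (a point): Foot of the knob's axis on the face, same axes; a washer 46 mm across, 3 mm high lies here. The shaft clicks every 30 deg: resistance jumps to 0.2 to 0.7 N m, fades over about 15 deg of turning, then vanishes as the shaft snaps ahead; about 15 deg of free play follow before the next. Short of the snap it springs back. The cap has lost motion on the shaft (most of a click), taken up after reversing.
- knob_axis (a point): Point on the knob's axis 42 mm out from the face, at the cap's flat end; same axes. Anticlockwise the knob ends at a firm stop (click 0): resistance climbs past that of a click and never lets go, however far one turns. Clockwise there are 10 clicks. It starts 2 to 4 clicks up from the stop; nothing shows how many. Let go, the shaft rests in its click.
- ring_mid (a point): Centre of the brass knurled lock ring, on its axis, fixed to the case, 26 mm out from the face. Ring 34 mm across, 16 mm high (18 to 34 mm out), on a threaded stud that ends 45 mm out; a boss 26 mm across below it. Axes as knob_mid; the ring is 140 mm to the knob's +y (left as seen from the robot). Drag about 0.1 N m; beyond 0.3 N m it is snug.
- lock_ring (a joint): Angle of the lock ring (rad), growing clockwise as it is screwed down: 2.6 = snug on its seat (hard end); it starts 0.7 to 1.3 rad short of that. Thread 1.8 mm per turn.
- trim_rod_tip (a point): End of the 8 mm steel trim rod that stands 10 mm out of the case's right (-y) side, 35 mm above the table. It is driven by the knob's shaft, 0.2 mm farther out (-y of the case) per click, too little to read by eye; level with trim_datum when the shaft is at its stop.
- trim_datum (a point): Point fixed to the case where the trim rod's end stands when the shaft is at its stop. Axes of the case: +x from its low front edge to its back, +y along it, +z up.
- case: Grey plastic barometer case screwed to the table, a wedge 270 mm long (y) and about 125 mm deep (x), face 150 mm up the slope, sloping 35 deg: 29 mm high at the front edge (-x, towards the robot), 115 mm at the back. Origin: on the table under the middle of the face; +x towards its back.
- cup_mid (a point): Centre of the white melamine cup, 78 mm across the rim and 78 mm high, standing left of the case. To be left alone.
- weight_a: Aluminium chart weight in front of the case: disc 60 mm across with a small knob, 34 mm high. Origin at the centre of its underside. To be left alone.
- weight_b: The same kind of chart weight, right of the case. To be left alone.
- eraser: Silicone eraser block 55 x 24 x 14 mm, on the table in front of the knob; origin at the centre of its underside. To be left alone.

How it is judged:
By the outcome, as a careful person would: the job done as asked, in the order asked, and still so for the second after the job is handed in, with the robot touching nothing.
It also fails if it takes over 72 s, if anything falls off the work surface, if the arm or the gripper's body presses on something with over 40 N, if the wrist force passes 120 N, or if a joint passes its speed limit or range.

## Working session

There is one attempt and no reset: what is moved stays moved. The work goes in short steps, Python scripts to look and compute and a tool call to move; the robot and the scene stay as the last step left them, time stands still between calls to the robot, and variables do not carry over. Pictures are saved under pics/ and viewed, at most 10 in all, crops included, and the job is handed in when it is done.

Besides the shell and the picture viewer there is one more tool, called after "Call:" by a JSON object that holds its "name" and its "arguments". send_rows: Moves the arm, as the interface text tells. Its arguments: {"type":"object","properties":{"plan":{"type":"array","items":{"type":"array","items":{"type":"array","items":{"type":"number"}}}},"jaw":{"type":"number"},"grip_force":{"type":"number"}},"required":["plan"]}

```bash
mkdir -p pics; ls; python3 - <<'E'
from cell import ctrl
import cv2,numpy as np
s=ctrl.get_state()
print({k:np.round(v,3).tolist() for k,v in s.items()})
for n in ["scene","top","wrist"]:
    d=ctrl.get_image(n); np.savez(f"pics/{n}1.npz",**d)
    cv2.imwrite(f"pics/{n}1.png",d["color"][:,:,::-1]); print(n,d["fx"],d["cx"],d["cy"],np.round(d["R"],3).tolist(),np.round(d["t"],1).tolist())
a=cv2.imread("pics/scene1.png");b=cv2.imread("pics/top1.png")
cv2.imwrite("pics/both.png",cv2.resize(np.hstack([a,b]),(800,300)))
E
```

```text
pics
{'t': 0.0, 'q': [1.17, 0.213, -0.035, 1.323, 0.0, 1.571], 'qd': [-0.001, -0.001, -0.0, 0.001, 0.0, -0.002], 'joint_torque': [0.001, -68.616, 48.711, 0.018, -0.0, -0.0], 'eef_pos': [194.942, 460.084, 230.81], 'ee_rot': [[-0.921, 0.39, -0.0], [0.39, 0.921, -0.001], [0.0, -0.001, -1.0]], 'contact_force': [1.106, 0.081, -0.027], 'wrist_torque': [-0.019, -0.039, 0.009], 'finger_force': 0.0, 'gripper_width': 85.56}
scene 456.10558493971854 266.21419781852836 190.5059461086627 [[-0.639, 0.769, 0.006], [0.638, 0.534, -0.554], [-0.429, -0.35, -0.832]] [304.6, -308.4, 1202.0]
top 399.1565447430993 257.43731814665364 188.83510216960102 [[-0.11, -0.994, -0.002], [-0.967, 0.108, -0.229], [0.228, -0.023, -0.973]] [81.4, 534.1, 797.8]
wrist 325.75842320887426 250.54196571732143 193.12881366909912 [[0.391, 0.92, -0.001], [0.879, -0.373, 0.296], [0.272, -0.117, -0.955]] [-499.2, -37.1, 379.1]
```

View pics/both.png

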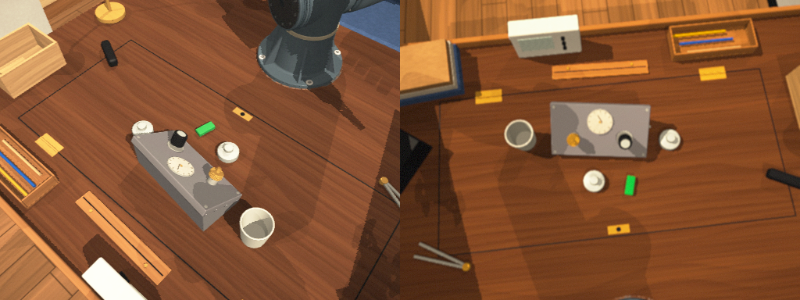

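Left is scene, right is top: the case is near the centre with the black knob and brass ring on it; weights, eraser and cup lie around it. I'll enlarge this area.

```bash
python3 - <<'E'
import cv2,numpy as np
a=cv2.imread("pics/scene1.png")[145:295,160:310];b=cv2.imread("pics/top1.png")[115:265,185:335]
f=lambda x:cv2.resize(x,(400,400),interpolation=cv2.INTER_CUBIC)
a=cv2.resize(a,(600,600),interpolation=cv2.INTER_CUBIC);b=cv2.resize(b,(600,600),interpolation=cv2.INTER_CUBIC)
cv2.imwrite("pics/ca.png",a);cv2.imwrite("pics/cb.png",b)
E
```

```text
(no output)
```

View pics/ca.png

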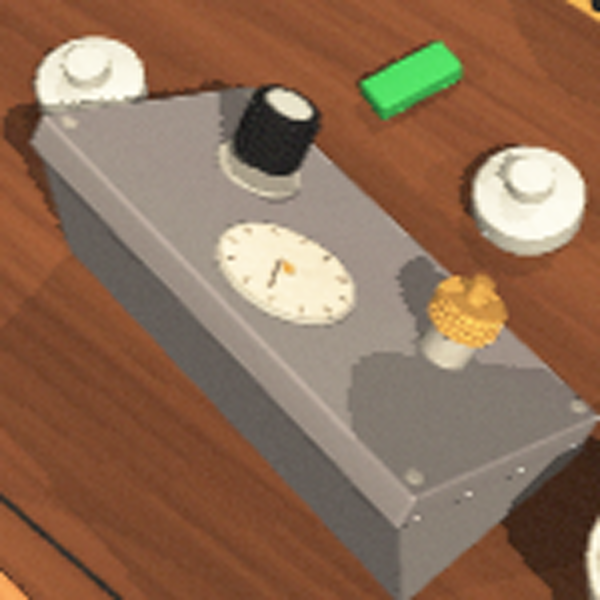

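View pics/cb.png

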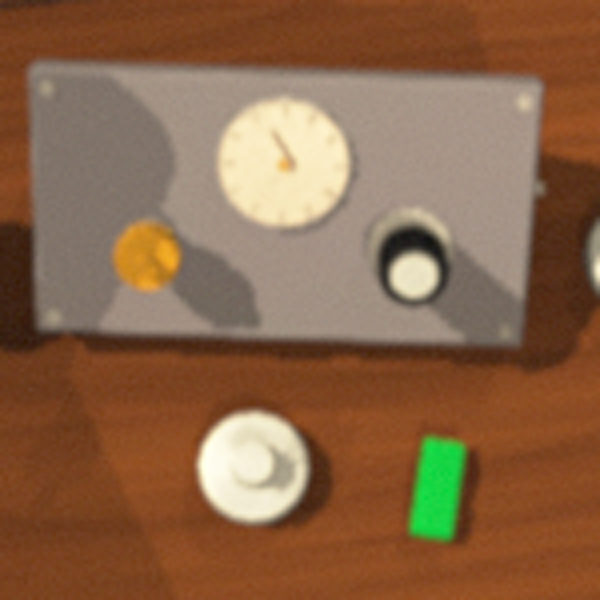

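Scene crop (600 px = 150 px): knob end (292,103), ring centre (467,312), screws (70,121), (414,477), (579,406). Top crop: knob end (413,275), ring (148,257), the same screws at (525,103), (46,88), (53,317).

```bash
cat > h.py <<'E'
import numpy as np
from scipy.spatial.transform import Rotation as Rot
def tri(obs):
    A=[];b=[]
    for d,(u,v) in obs:
        R,t=d["R"],d["t"]
        for a,c,f,i in ((u,d["cx"],d["fx"],0),(v,d["cy"],d["fy"],1)):
            k=(a-c)/f; A.append(R[i]-k*R[2]); b.append(k*t[2]-t[i])
    A=np.array(A);b=np.array(b);X=np.linalg.lstsq(A,b,rcond=None)[0]
    return X,np.abs(A@X-b).max()
E
python3 - <<'E'
import numpy as np
from h import *
S=np.load("pics/scene1.npz");T=np.load("pics/top1.npz")
P={}
for n,s,t in [("knobend",(292,103),(413,275)),("ring",(467,312),(148,257)),("BR",(70,121),(525,103)),("BL",(414,477),(46,88)),("FL",(579,406),(53,317))]:
    X,e=tri([(S,(160+s[0]/4-.4,145+s[1]/4-.4)),(T,(185+t[0]/4-.4,115+t[1]/4-.4))]);P[n]=X;print(n,X.round(1),e.round(2))
y=P["BL"]-P["BR"];x=P["BL"]-P["FL"];print(np.linalg.norm(y),np.linalg.norm(x),"yaw",np.degrees(np.arctan2(-y[0],y[1])),"pitch",np.degrees(np.arctan2(x[2],np.hypot(x[0],x[1]))))
k=P["ring"]-P["knobend"];print(k,np.degrees(np.arctan2(-k[0],k[1])))
z=np.cross(x,y);z/=np.linalg.norm(z);print(z,(P["knobend"]-P["BL"])@z,(P["ring"]-P["BL"])@z)
E
```

```text
knobend [536.  -40.2  95.1] 1.33
ring [565.4  96.4  79. ] 1.05
BR [ 618.9 -109.3  106.7] 1.21
BL [655.6 139.6 106.4] 0.87
FL [549.7 155.2  31.9] 1.02
251.60493448116068 130.42275474104494 yaw -8.376021507094038 pitch 34.83326492276466
[ 29.41597844 136.61789382 -16.1392736 ] -12.151168537156394
[-0.56495497  0.08417277  0.82081717] 43.208566948162 24.841976750194178
```

```bash
cat >> h.py <<'E'
def face(yaw):
    c,s=np.cos(np.radians(yaw)),np.sin(np.radians(yaw));C,S=np.cos(np.radians(35)),np.sin(np.radians(35))
    x=np.array([C*c,C*s,S]);y=np.array([-s,c,0]);return np.c_[x,y,np.cross(x,y)]
def twist(p0,R0,p1,R1,n):
    from scipy.linalg import logm
    T0=np.eye(4);T0[:3,:3]=R0;T0[:3,3]=p0;T1=np.eye(4);T1[:3,:3]=R1;T1[:3,3]=p1
    D=np.linalg.inv(T0)@T1; w=Rot.from_matrix(D[:3,:3]).as_rotvec()/n
    # rows: shift in tool axes at row start then turn; constant row repeated n times
    M=sum(Rot.from_rotvec(w*k).as_matrix() for k in range(n))
    v=np.linalg.solve(M,D[:3,3]); return np.r_[v,np.degrees(w)].round(2).tolist()
def path(p,R,row,n):
    for _ in range(n):
        p=p+R@np.array(row[:3]);R=R@Rot.from_rotvec(np.radians(row[3:])).as_matrix();yield p,R
E
python3 - <<'E'
from h import *
from cell import ctrl
s=ctrl.get_state();F=face(-8.2)
foot=np.array([536,-40.2,95.1])-42*F[:,2]
R1=np.c_[-F[:,1],F[:,0],-F[:,2]]  # tool x,y,z : y up-slope
print(R1.round(3),np.linalg.det(R1),foot)
p1=foot+125*F[:,2];print(p1)
r=twist(s["eef_pos"],np.array(s["ee_rot"]),p1,R1,22);print(r)
for p,R in path(s["eef_pos"],np.array(s["ee_rot"]),r,22):print(p.round(0),np.hypot(p[0],p[1]).round())
E
```

```text
[[-0.143  0.811  0.568]
 [-0.99  -0.117 -0.082]
 [-0.     0.574 -0.819]] -1.0 [559.84391758 -43.63596101  60.69561414]
[488.87987717 -33.40988657 163.08961968]Traceback (most recent call last):
  File "<stdin>", line 8, in <module>
  File "h.py", line 17, in twist
    D=np.linalg.inv(T0)@T1; w=Rot.from_matrix(D[:3,:3]).as_rotvec()/n
                              ~~~~~~~~~~~~~~~^^^^^^^^^^
  File "scipy/spatial/transform/_rotation.pyx", line 1143, in scipy.spatial.transform._rotation.Rotation.from_matrix
ValueError: Non-positive determinant (left-handed or null coordinate frame) in rotation matrix 0: [[-2.54889612e-01 -7.92089713e-01 -5.54639678e-01]
 [-9.66969832e-01  2.08321044e-01  1.46873029e-01]
 [ 7.93498632e-04 -5.73756246e-01  8.19025726e-01]].
```

```bash
python3 - <<'E'
from h import *
from cell import ctrl
s=ctrl.get_state();F=face(-8.2)
foot=np.array([536,-40.2,95.1])-42*F[:,2]
R1=np.c_[F[:,1],F[:,0],-F[:,2]]
p1=foot+125*F[:,2]
r=twist(s["eef_pos"],np.array(s["ee_rot"]),p1,R1,22);print(r)
for i,(p,R) in enumerate(path(s["eef_pos"],np.array(s["ee_rot"]),r,22)):
    if i%3==0:print(p.round(0),np.hypot(p[0],p[1]).round())
E
```

```text
[-27.48, -1.62, 4.82, -1.35, -1.04, 3.31]
[220. 448. 226.] 499.0
[290. 403. 214.] 497.0
[352. 348. 205.] 495.0
[404. 283. 198.] 493.0
[444. 210. 191.] 491.0
[473. 131. 184.] 490.0
[487.  49. 175.] 490.0
[489. -34. 163.] 490.0
```

Call:
{"name": "send_rows", "arguments": {"plan": [[[-27.5,-1.6,4.8,-1.35,-1.04,3.31],[-27.5,-1.6,4.8,-1.35,-1.04,3.31],[-27.5,-1.6,4.8,-1.35,-1.04,3.31],[-27.5,-1.6,4.8,-1.35,-1.04,3.31],[-27.5,-1.6,4.8,-1.35,-1.04,3.31],[-27.5,-1.6,4.8,-1.35,-1.04,3.31],[-27.5,-1.6,4.8,-1.35,-1.04,3.31],[-27.5,-1.6,4.8,-1.35,-1.04,3.31],[-27.5,-1.6,4.8,-1.35,-1.04,3.31],[-27.5,-1.6,4.8,-1.35,-1.04,3.31],[-27.5,-1.6,4.8,-1.35,-1.04,3.31]]]}}

```text
t: 1.07
eef_pos: [419.7, 258.2, 196.1]
ee_rot: [[-0.485, 0.817, 0.312], [0.868, 0.493, 0.06], [-0.104, 0.3, -0.948]]
contact_force: [0.1, 0.1, -0.3]
gripper_width: 85.3
finger_force: 0.0
```

Call:
{"name": "send_rows", "arguments": {"plan": [[[-27.5,-1.6,4.8,-1.35,-1.04,3.31],[-27.5,-1.6,4.8,-1.35,-1.04,3.31],[-27.5,-1.6,4.8,-1.35,-1.04,3.31],[-27.5,-1.6,4.8,-1.35,-1.04,3.31],[-27.5,-1.6,4.8,-1.35,-1.04,3.31],[-27.5,-1.6,4.8,-1.35,-1.04,3.31],[-27.5,-1.6,4.8,-1.35,-1.04,3.31],[-27.5,-1.6,4.8,-1.35,-1.04,3.31],[-27.5,-1.6,4.8,-1.35,-1.04,3.31],[-27.5,-1.6,4.8,-1.35,-1.04,3.31],[-27.5,-1.6,4.8,-1.35,-1.04,3.31],[0,0,0,0,0,0]]]}}

```text
t: 2.07
eef_pos: [487.4, -36.7, 162.1]
ee_rot: [[0.15, 0.811, 0.566], [0.989, -0.124, -0.086], [0.001, 0.572, -0.82]]
contact_force: [0.5, -0.2, -0.1]
gripper_width: 85.5
finger_force: 0.0
```

```bash
python3 - <<'E'
from h import *
from cell import ctrl
import cv2
s=ctrl.get_state();print({k:np.round(v,3).tolist() for k,v in s.items()})
d=ctrl.get_image("wrist"); np.savez("pics/w2.npz",**d)
cv2.imwrite("pics/w2.png",cv2.resize(d["color"][:,:,::-1],(800,600),interpolation=cv2.INTER_CUBIC))
F=face(-8.2);foot=np.array([536,-40.2,95.1])-42*F[:,2]
for X in (foot+42*F[:,2],foot,foot+140*F[:,1]+34*F[:,2],foot+140*F[:,1]):
    c=d["R"]@X+d["t"];print((d["fx"]*c[0]/c[2]+d["cx"])*800/512,(d["fy"]*c[1]/c[2]+d["cy"])*800/512)
E
```

```text
{'t': 2.067, 'q': [-0.031, -0.266, -0.892, 0.339, -0.068, 1.669], 'qd': [0.069, 0.012, 0.057, 0.074, -0.007, -0.0], 'joint_torque': [-3.274, -29.315, 52.86, -11.304, -0.029, -0.001], 'eef_pos': [487.398, -36.719, 162.062], 'ee_rot': [[0.15, 0.811, 0.566], [0.989, -0.124, -0.086], [0.001, 0.572, -0.82]], 'contact_force': [0.468, -0.186, -0.112], 'wrist_torque': [0.113, 0.556, 0.036], 'finger_force': 0.0, 'gripper_width': 85.471}
397.4850970856908 305.6593658483236
396.75305950059345 281.8128690132607
395.8890558427444 -36.8389578153733
395.410995853751 -12.161131902841404
```

View pics/w2.png

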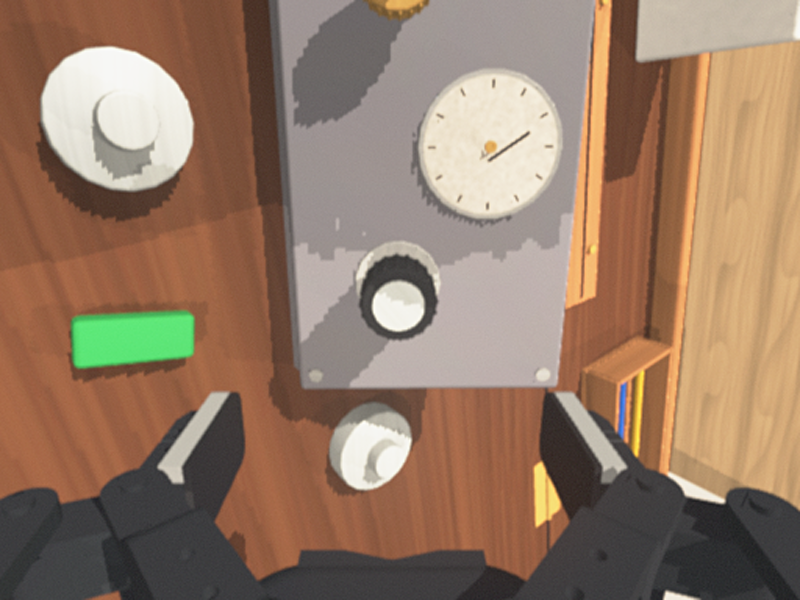

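The wrist view puts the knob's end at (398,305) and its washer at about (398,283), within 1 mm of the triangulated position. Now I'll descend.

Call:
{"name": "send_rows", "arguments": {"plan": [[[0,0,0,0,0,0],[0,0,0,0,0,0]]]}}

```text
t: 2.28
eef_pos: [489.4, -32.9, 164.0]
ee_rot: [[0.143, 0.812, 0.567], [0.99, -0.117, -0.081], [0.0, 0.572, -0.82]]
contact_force: [0.7, -0.3, 0.5]
gripper_width: 85.3
finger_force: 0.0
```

```bash
cat > st.py <<'E'
from h import *
from cell import ctrl
s=ctrl.get_state();F=face(-8.2);foot=np.array([536,-40.2,95.1])-42*F[:,2]
R=np.array(s["ee_rot"]);p=np.array(s["eef_pos"])
x=R[:,0];sp=np.degrees(np.arctan2(-(x@F[:,0])*-1*1.0,x@F[:,1]))
print("t %.2f spin %.2f  F %s tool tq %s pos_face %s q6 %.3f w %.1f ff %.0f"%(s["t"],sp,(R.T@s["contact_force"]).round(1),(R.T@s["wrist_torque"]).round(3),(F.T@(p-foot)).round(1),s["q"][5],s["gripper_width"],s["finger_force"]), "jt6 %.3f"%s["joint_torque"][5],"tilt",(R[:,2]@F).round(3))
E
python3 st.py; python3 - <<'E'
from h import *
from cell import ctrl
s=ctrl.get_state();F=face(-8.2);foot=np.array([536,-40.2,95.1])-42*F[:,2]
R1=np.c_[F[:,1],F[:,0],-F[:,2]]
print(twist(s["eef_pos"],np.array(s["ee_rot"]),foot+7*F[:,2],R1,1))
E
```

```text
t 2.28 spin 0.01  F [-0.2  0.9  0. ] tool tq [ 0.511  0.035 -0.014] pos_face [  0.9   0.5 125.5] q6 1.669 w 85.3 ff 0 jt6 0.000 tilt [-0.001  0.    -1.   ]
[-0.58, -0.71, 118.54, -0.08, -0.02, -0.01]
```

Call:
{"name": "send_rows", "arguments": {"plan": [[[-0.6,-0.7,0,0,0,0],[0,0,14,0,0,0],[0,0,14,0,0,0],[0,0,14,0,0,0],[0,0,14,0,0,0],[0,0,14,0,0,0],[0,0,14,0,0,0],[0,0,14,0,0,0],[0,0,12,0,0,0],[0,0,8.5,0,0,0],[0,0,0,0,0,0],[0,0,0,0,0,0]]]}}

```text
t: 3.28
eef_pos: [555.4, -43.3, 65.9]
ee_rot: [[0.143, 0.812, 0.566], [0.99, -0.117, -0.081], [0.0, 0.572, -0.821]]
contact_force: [0.1, -0.2, 0.2]
gripper_width: 85.7
finger_force: 0.0
```

```bash
python3 st.py
```

```text
t 3.28 spin 0.02  F [-0.2  0.3 -0.1] tool tq [ 0.532 -0.009 -0.006] pos_face [-0.7 -0.3  6.8] q6 1.651 w 85.7 ff 0 jt6 -0.013 tilt [-0.002  0.    -1.   ]
```

Call:
{"name": "send_rows", "arguments": {"plan": [[[0,0,0,0,0,0],[0,0,0,0,0,0],[0,0,0,0,0,0],[0,0,0,0,0,0],[0,0,0,0,0,0],[0,0,0,0,0,0],[0,0,0,0,0,0],[0,0,0,0,0,0],[0,0,0,0,0,0],[0,0,0,0,0,0]]], "jaw": 30, "grip_force": 60}}

```text
t: 4.12
eef_pos: [556.4, -43.8, 67.6]
ee_rot: [[0.144, 0.81, 0.569], [0.99, -0.118, -0.082], [0.001, 0.575, -0.818]]
contact_force: [-10.2, 1.5, 17.0]
gripper_width: 34.5
finger_force: 57.6
```

```bash
python3 st.py
```

```text
t 4.12 spin 0.08  F [ -0.    1.3 -19.8] tool tq [0.299 0.016 0.056] pos_face [ 1.2 -0.7  7.6] q6 1.651 w 34.5 ff 58 jt6 0.002 tilt [ 0.001 -0.    -1.   ]
```

Call:
{"name": "send_rows", "arguments": {"plan": [[[0,0,-1,0,0,-5],[0,0,0,0,0,0]]]}}

```text
t: 4.28
eef_pos: [556.1, -43.8, 68.1]
ee_rot: [[0.069, 0.82, 0.568], [0.996, -0.027, -0.082], [-0.052, 0.572, -0.819]]
contact_force: [13.5, -1.0, -9.7]
gripper_width: 34.7
finger_force: 64.5
```

```bash
python3 st.py
```

```text
t 4.28 spin -5.20  F [ 0.4  5.6 15.7] tool tq [-0.606 -0.012  0.368] pos_face [ 1.2 -0.6  8.2] q6 1.558 w 34.7 ff 64 jt6 -2.332 tilt [ 0.001 -0.    -1.   ]
```

Call:
{"name": "send_rows", "arguments": {"plan": [[[0,0,0,0,0,-5],[0,0,0,0,0,0]]]}}

```text
t: 4.45
eef_pos: [556.2, -43.8, 68.0]
ee_rot: [[-0.003, 0.823, 0.568], [0.995, 0.061, -0.082], [-0.102, 0.565, -0.819]]
contact_force: [12.8, -1.7, -6.0]
gripper_width: 34.3
finger_force: 64.9
```

```bash
python3 st.py
```

```text
t 4.45 spin -10.21  F [-1.1  7.  12.4] tool tq [-0.481 -0.095  0.145] pos_face [ 1.3 -0.6  8.1] q6 1.471 w 34.3 ff 65 jt6 -2.115 tilt [ 0.001 -0.    -1.   ]
```

Call:
{"name": "send_rows", "arguments": {"plan": [[[0,0,0,0,0,-5],[0,0,0,0,0,0]]]}}

```text
t: 4.62
eef_pos: [556.3, -43.8, 68.1]
ee_rot: [[-0.075, 0.819, 0.569], [0.986, 0.147, -0.082], [-0.151, 0.554, -0.819]]
contact_force: [11.9, -0.9, -6.7]
gripper_width: 34.7
finger_force: 64.9
```

```bash
python3 st.py
```

```text
t 4.62 spin -15.22  F [-0.8  5.9 12.3] tool tq [-0.542 -0.15  -0.024] pos_face [ 1.4 -0.6  8.1] q6 1.384 w 34.7 ff 65 jt6 -1.917 tilt [ 0.001 -0.    -1.   ]
```

Call:
{"name": "send_rows", "arguments": {"plan": [[[0,0,0,0,0,-5],[0,0,0,0,0,0]]]}}

```text
t: 4.78
eef_pos: [556.4, -43.8, 68.2]
ee_rot: [[-0.146, 0.809, 0.569], [0.969, 0.233, -0.082], [-0.199, 0.539, -0.818]]
contact_force: [14.9, -2.5, -7.8]
gripper_width: 34.7
finger_force: 64.8
```

```bash
python3 st.py
```

```text
t 4.78 spin -20.22  F [-3.1  7.3 15. ] tool tq [-0.563 -0.219  0.033] pos_face [ 1.5 -0.6  8.1] q6 1.296 w 34.7 ff 65 jt6 -1.955 tilt [ 0.001 -0.    -1.   ]
```

Call:
{"name": "send_rows", "arguments": {"plan": [[[0,0,0,0,0,-5],[0,0,0,0,0,0]]]}}

```text
t: 4.95
eef_pos: [556.4, -43.7, 68.2]
ee_rot: [[-0.216, 0.794, 0.569], [0.945, 0.316, -0.082], [-0.245, 0.52, -0.818]]
contact_force: [13.3, -1.8, -6.9]
gripper_width: 34.5
finger_force: 64.8
```

```bash
python3 st.py
```

```text
t 4.95 spin -25.23  F [-2.9  6.4 13.4] tool tq [-0.711 -0.257 -0.043] pos_face [ 1.5 -0.6  8.1] q6 1.209 w 34.5 ff 65 jt6 -1.947 tilt [ 0.001 -0.    -1.   ]
```

Call:
{"name": "send_rows", "arguments": {"plan": [[[0,0,0,0,0,-5],[0,0,0,0,0,0]]]}}

```text
t: 5.12
eef_pos: [556.5, -43.7, 68.2]
ee_rot: [[-0.284, 0.772, 0.569], [0.914, 0.397, -0.082], [-0.289, 0.497, -0.818]]
contact_force: [13.9, -1.8, -7.8]
gripper_width: 34.7
finger_force: 64.8
```

```bash
python3 st.py
```

```text
t 5.12 spin -30.23  F [-3.3  6.1 14.4] tool tq [-0.721 -0.31   0.018] pos_face [ 1.6 -0.6  8.1] q6 1.122 w 34.7 ff 65 jt6 -1.957 tilt [ 0.001 -0.    -1.   ]
```

Call:
{"name": "send_rows", "arguments": {"plan": [[[0,0,0,0,0,-5],[0,0,0,0,0,0]]]}}

```text
t: 5.28
eef_pos: [556.5, -43.7, 68.2]
ee_rot: [[-0.35, 0.744, 0.569], [0.876, 0.475, -0.082], [-0.331, 0.47, -0.818]]
contact_force: [13.7, -0.4, -7.2]
gripper_width: 34.6
finger_force: 64.8
```

```bash
python3 st.py
```

```text
t 5.28 spin -35.21  F [-2.8  6.6 13.7] tool tq [-0.702 -0.395  0.324] pos_face [ 1.6 -0.6  8.1] q6 1.035 w 34.6 ff 65 jt6 -2.402 tilt [ 0.001 -0.    -1.   ]
```

Call:
{"name": "send_rows", "arguments": {"plan": [[[0,0,0,0,0,-5],[0,0,0,0,0,0]]]}}

```text
t: 5.45
eef_pos: [556.5, -43.7, 68.3]
ee_rot: [[-0.414, 0.711, 0.569], [0.831, 0.55, -0.082], [-0.371, 0.439, -0.818]]
contact_force: [17.1, -1.0, -9.6]
gripper_width: 34.6
finger_force: 64.5
```

```bash
python3 st.py
```

```text
t 5.45 spin -40.22  F [-4.4  7.4 17.7] tool tq [-0.703 -0.6    0.117] pos_face [ 1.7 -0.5  8.1] q6 0.947 w 34.6 ff 65 jt6 -2.050 tilt [ 0.001  0.    -1.   ]
```

Call:
{"name": "send_rows", "arguments": {"plan": [[[0,0,0,0,0,-5],[0,0,0,0,0,-5],[0,0,0,0,0,-5],[0,0,0,0,0,-5],[0,0,0,0,0,0]]]}}

```text
t: 5.87
eef_pos: [556.8, -43.5, 68.4]
ee_rot: [[-0.632, 0.525, 0.569], [0.592, 0.802, -0.082], [-0.499, 0.286, -0.818]]
contact_force: [16.2, -0.5, -8.6]
gripper_width: 34.5
finger_force: 64.7
```

```bash
python3 st.py
```

```text
t 5.87 spin -60.26  F [-6.2  5.6 16.3] tool tq [-0.908 -0.684  0.007] pos_face [ 2.  -0.3  8.1] q6 0.598 w 34.5 ff 65 jt6 -2.488 tilt [ 0.002  0.    -1.   ]
```

Call:
{"name": "send_rows", "arguments": {"plan": [[[0,0,0,0,0,-5],[0,0,0,0,0,0]]]}}

```text
t: 6.03
eef_pos: [556.8, -43.5, 68.5]
ee_rot: [[-0.675, 0.469, 0.569], [0.521, 0.85, -0.081], [-0.522, 0.242, -0.818]]
contact_force: [15.7, 1.2, -7.5]
gripper_width: 34.4
finger_force: 64.6
```

```bash
python3 st.py
```

```text
t 6.03 spin -65.21  F [-6.   6.5 15. ] tool tq [-0.843 -0.754  0.38 ] pos_face [ 2.  -0.3  8.1] q6 0.511 w 34.4 ff 65 jt6 -2.491 tilt [ 0.002  0.001 -1.   ]
```

Call:
{"name": "send_rows", "arguments": {"plan": [[[0,0,0,0,0,-5],[0,0,0,0,0,0]]]}}

```text
t: 6.2
eef_pos: [556.3, -42.9, 68.1]
ee_rot: [[-0.714, 0.408, 0.569], [0.445, 0.892, -0.08], [-0.54, 0.196, -0.819]]
contact_force: [6.5, 6.5, -2.4]
gripper_width: 34.5
finger_force: 65.5
```

```bash
python3 st.py
```

```text
t 6.20 spin -70.19  F [-0.4  7.9  5.1] tool tq [-1.537  0.409  1.176] pos_face [1.3 0.2 8.2] q6 0.425 w 34.5 ff 66 jt6 -3.164 tilt [ 0.001  0.002 -1.   ]
```

Call:
{"name": "send_rows", "arguments": {"plan": [[[0,0,0,0,0,-5],[0,0,0,0,0,0]]]}}

```text
t: 6.37
eef_pos: [557.3, -43.5, 69.1]
ee_rot: [[-0.746, 0.345, 0.57], [0.366, 0.927, -0.082], [-0.557, 0.148, -0.817]]
contact_force: [11.5, 1.9, 0.2]
gripper_width: 34.8
finger_force: 64.7
```

```bash
python3 st.py
```

```text
t 6.37 spin -75.16  F [-8.   5.8  6.2] tool tq [-1.035 -0.935  1.034] pos_face [ 2.7 -0.3  8.3] q6 0.337 w 34.8 ff 65 jt6 -2.986 tilt [ 0.003  0.001 -1.   ]
```

Call:
{"name": "send_rows", "arguments": {"plan": [[[0,0,0,0,0,4],[0,0,0,0,0,0],[0,0,0,0,0,0],[0,0,0,0,0,0],[0,0,0,0,0,0],[0,0,0,0,0,0]]], "jaw": 70}}

```text
t: 6.87
eef_pos: [554.9, -43.6, 66.9]
ee_rot: [[-0.721, 0.399, 0.566], [0.433, 0.898, -0.082], [-0.541, 0.186, -0.82]]
contact_force: [0.1, 1.0, 0.7]
gripper_width: 69.9
finger_force: 0.0
```

```bash
python3 st.py
```

```text
t 6.87 spin -70.98  F [-0.1  1.1 -0.6] tool tq [0.158 0.477 0.008] pos_face [-0.4 -0.7  7.9] q6 0.411 w 69.9 ff 0 jt6 -0.033 tilt [-0.002 -0.    -1.   ]
```

Call:
{"name": "send_rows", "arguments": {"plan": [[[-2,0,0,0,0,-7],[0,0,0,0,0,-7],[0,0,0,0,0,-7],[0,0,0,0,0,-7],[0,0,0,0,0,-7],[0,0,0,0,0,-7],[0,0,0,0,0,-7],[0,0,0,0,0,-7],[0,0,0,0,0,-7],[0,0,0,0,0,-7],[0,0,0,0,0,0],[0,0,0,0,0,0]]]}}

```text
t: 7.87
eef_pos: [556.4, -44.5, 68.0]
ee_rot: [[-0.624, -0.538, 0.566], [-0.692, 0.717, -0.082], [-0.362, -0.443, -0.82]]
contact_force: [0.3, 0.2, -0.7]
gripper_width: 70.0
finger_force: 0.0
```

```bash
python3 st.py
```

```text
t 7.87 spin -140.73  F [-0.1  0.3  0.8] tool tq [-0.408  0.316  0.025] pos_face [ 1.5 -1.3  7.9] q6 -0.808 w 70.0 ff 0 jt6 -1.371 tilt [-0.002 -0.    -1.   ]
```

Call:
{"name": "send_rows", "arguments": {"plan": [[[0,0,0,0,0,0],[0,0,0,0,0,0],[0,0,0,0,0,0],[0,0,0,0,0,0],[0,0,0,0,0,0],[0,0,0,0,0,0],[0,0,0,0,0,0],[0,0,0,0,0,0]]], "jaw": 30}}

```text
t: 8.53
eef_pos: [555.9, -43.9, 67.8]
ee_rot: [[-0.623, -0.54, 0.566], [-0.694, 0.715, -0.081], [-0.361, -0.443, -0.82]]
contact_force: [-11.3, 5.0, 9.1]
gripper_width: 34.4
finger_force: 58.1
```

```bash
python3 st.py
```

```text
t 8.53 spin -140.87  F [  0.3   5.7 -14.2] tool tq [-1.314  0.193  0.033] pos_face [ 1.  -0.9  8.1] q6 -0.810 w 34.4 ff 58 jt6 -0.050 tilt [-0.002  0.001 -1.   ]
```

Call:
{"name": "send_rows", "arguments": {"plan": [[[0,0,-1,0,0,5],[0,0,0,0,0,0]]]}}

```text
t: 8.7
eef_pos: [555.5, -43.9, 68.2]
ee_rot: [[-0.67, -0.481, 0.566], [-0.625, 0.777, -0.081], [-0.4, -0.407, -0.821]]
contact_force: [12.2, 2.6, -17.4]
gripper_width: 34.4
finger_force: 63.9
```

```bash
python3 st.py
```

```text
t 8.70 spin -135.57  F [-2.9  3.3 20.9] tool tq [-0.791 -0.185  0.   ] pos_face [ 0.8 -0.9  8.6] q6 -0.718 w 34.4 ff 64 jt6 1.903 tilt [-0.003  0.001 -1.   ]
```

Call:
{"name": "send_rows", "arguments": {"plan": [[[0,0,0,0,0,5],[0,0,0,0,0,0]]]}}

```text
t: 8.87
eef_pos: [555.4, -43.8, 68.1]
ee_rot: [[-0.71, -0.421, 0.565], [-0.555, 0.828, -0.081], [-0.434, -0.371, -0.821]]
contact_force: [9.5, 3.5, -14.1]
gripper_width: 34.3
finger_force: 64.5
```

```bash
python3 st.py
```

```text
t 8.87 spin -130.57  F [-2.6  4.1 16.6] tool tq [-1.061 -0.141  0.062] pos_face [ 0.7 -0.8  8.5] q6 -0.631 w 34.3 ff 64 jt6 1.955 tilt [-0.003  0.001 -1.   ]
```

Call:
{"name": "send_rows", "arguments": {"plan": [[[0,0,0,0,0,5],[0,0,0,0,0,0]]]}}

```text
t: 9.03
eef_pos: [555.4, -43.8, 68.0]
ee_rot: [[-0.744, -0.357, 0.565], [-0.481, 0.873, -0.08], [-0.465, -0.331, -0.821]]
contact_force: [9.4, 4.4, -14.0]
gripper_width: 34.4
finger_force: 64.6
```

```bash
python3 st.py
```

```text
t 9.03 spin -125.57  F [-2.6  5.1 16.4] tool tq [-1.142 -0.044  0.041] pos_face [ 0.6 -0.8  8.5] q6 -0.543 w 34.4 ff 65 jt6 1.956 tilt [-0.003  0.001 -1.   ]
```

Call:
{"name": "send_rows", "arguments": {"plan": [[[0,0,0,0,0,5],[0,0,0,0,0,0]]]}}

```text
t: 9.2
eef_pos: [555.3, -43.7, 68.0]
ee_rot: [[-0.772, -0.291, 0.565], [-0.403, 0.912, -0.08], [-0.492, -0.29, -0.821]]
contact_force: [8.5, 5.0, -14.4]
gripper_width: 34.6
finger_force: 64.6
```

```bash
python3 st.py
```

```text
t 9.20 spin -120.58  F [-1.5  6.3 16.2] tool tq [-1.267  0.062  0.047] pos_face [ 0.5 -0.7  8.5] q6 -0.456 w 34.6 ff 65 jt6 1.957 tilt [-0.003  0.001 -1.   ]
```

Call:
{"name": "send_rows", "arguments": {"plan": [[[0,0,0,0,0,5],[0,0,0,0,0,0]]]}}

```text
t: 9.37
eef_pos: [555.3, -43.6, 67.9]
ee_rot: [[-0.794, -0.223, 0.565], [-0.322, 0.943, -0.08], [-0.515, -0.246, -0.821]]
contact_force: [8.5, 4.9, -13.8]
gripper_width: 34.8
finger_force: 65.1
```

```bash
python3 st.py
```

```text
t 9.37 spin -115.60  F [-1.2  6.1 15.7] tool tq [-1.431  0.171 -0.293] pos_face [ 0.5 -0.6  8.5] q6 -0.369 w 34.8 ff 65 jt6 2.255 tilt [-0.003  0.001 -1.   ]
```

Call:
{"name": "send_rows", "arguments": {"plan": [[[0,0,0,0,0,5],[0,0,0,0,0,0]]]}}

```text
t: 9.53
eef_pos: [555.3, -43.5, 67.9]
ee_rot: [[-0.811, -0.153, 0.565], [-0.238, 0.968, -0.08], [-0.535, -0.199, -0.821]]
contact_force: [6.4, 5.8, -12.8]
gripper_width: 34.4
finger_force: 65.3
```

```bash
python3 st.py
```

```text
t 9.53 spin -110.59  F [ 0.2  7.2 13.7] tool tq [-1.634  0.485 -0.221] pos_face [ 0.4 -0.5  8.5] q6 -0.282 w 34.4 ff 65 jt6 2.065 tilt [-0.003  0.002 -1.   ]
```

Call:
{"name": "send_rows", "arguments": {"plan": [[[0,0,0,0,0,5],[0,0,0,0,0,0]]]}}

```text
t: 9.7
eef_pos: [555.3, -43.5, 67.9]
ee_rot: [[-0.821, -0.082, 0.565], [-0.153, 0.985, -0.08], [-0.55, -0.152, -0.821]]
contact_force: [9.4, 6.4, -13.9]
gripper_width: 34.5
finger_force: 65.0
```

```bash
python3 st.py
```

```text
t 9.70 spin -105.58  F [-1.   7.7 16.2] tool tq [-1.576  0.525  0.025] pos_face [ 0.4 -0.5  8.5] q6 -0.194 w 34.5 ff 65 jt6 1.935 tilt [-0.003  0.002 -1.   ]
```

Call:
{"name": "send_rows", "arguments": {"plan": [[[0,0,0,0,0,5],[0,0,0,0,0,0]]]}}

```text
t: 9.87
eef_pos: [555.3, -43.4, 67.9]
ee_rot: [[-0.825, -0.01, 0.565], [-0.067, 0.995, -0.079], [-0.561, -0.103, -0.821]]
contact_force: [8.8, 8.0, -13.5]
gripper_width: 34.4
finger_force: 65.1
```

```bash
python3 st.py
```

```text
t 9.87 spin -100.59  F [-0.2  9.2 15.4] tool tq [-1.667  0.626  0.024] pos_face [ 0.4 -0.4  8.5] q6 -0.107 w 34.4 ff 65 jt6 1.960 tilt [-0.003  0.002 -1.   ]
```

Call:
{"name": "send_rows", "arguments": {"plan": [[[0,0,0,0,0,5],[0,0,0,0,0,0]]]}}

```text
t: 10.03
eef_pos: [555.2, -43.3, 67.8]
ee_rot: [[-0.823, 0.062, 0.565], [0.02, 0.997, -0.079], [-0.568, -0.054, -0.821]]
contact_force: [8.0, 7.7, -14.0]
gripper_width: 34.5
finger_force: 65.1
```

```bash
python3 st.py
```

```text
t 10.03 spin -95.59  F [ 1.5  8.9 15.4] tool tq [-1.705  0.853  0.009] pos_face [ 0.3 -0.3  8.5] q6 -0.020 w 34.5 ff 65 jt6 1.941 tilt [-0.004  0.002 -1.   ]
```

Call:
{"name": "send_rows", "arguments": {"plan": [[[0,0,0,0,0,5],[0,0,0,0,0,0]]]}}

```text
t: 10.2
eef_pos: [555.2, -43.2, 67.8]
ee_rot: [[-0.814, 0.133, 0.565], [0.107, 0.991, -0.079], [-0.571, -0.004, -0.821]]
contact_force: [7.7, 9.0, -13.3]
gripper_width: 34.3
finger_force: 65.1
```

```bash
python3 st.py
```

```text
t 10.20 spin -90.59  F [ 2.3 10.  14.6] tool tq [-1.742  0.938  0.007] pos_face [ 0.3 -0.2  8.5] q6 0.068 w 34.3 ff 65 jt6 1.962 tilt [-0.004  0.002 -1.   ]
```

Call:
{"name": "send_rows", "arguments": {"plan": [[[0,0,0,0,0,5],[0,0,0,0,0,0]]]}}

```text
t: 10.37
eef_pos: [555.3, -43.1, 67.8]
ee_rot: [[-0.8, 0.203, 0.565], [0.193, 0.978, -0.079], [-0.569, 0.046, -0.821]]
contact_force: [8.6, 9.3, -13.8]
gripper_width: 34.5
finger_force: 65.1
```

```bash
python3 st.py
```

```text
t 10.37 spin -85.61  F [ 2.8 10.2 15.5] tool tq [-1.932  1.129 -0.249] pos_face [ 0.3 -0.1  8.5] q6 0.155 w 34.5 ff 65 jt6 2.273 tilt [-0.004  0.003 -1.   ]
```

Call:
{"name": "send_rows", "arguments": {"plan": [[[0,0,0,0,0,5],[0,0,0,0,0,0]]]}}

```text
t: 10.53
eef_pos: [555.2, -43.0, 67.8]
ee_rot: [[-0.779, 0.272, 0.565], [0.277, 0.958, -0.079], [-0.563, 0.095, -0.821]]
contact_force: [9.3, 8.9, -14.1]
gripper_width: 34.6
finger_force: 65.1
```

```bash
python3 st.py
```

```text
t 10.53 spin -80.61  F [ 3.1  9.8 16.1] tool tq [-1.802  1.402 -0.013] pos_face [ 0.3 -0.1  8.5] q6 0.242 w 34.6 ff 65 jt6 1.917 tilt [-0.004  0.003 -1.   ]
```

Call:
{"name": "send_rows", "arguments": {"plan": [[[0,0,0,0,0,5],[0,0,0,0,0,0]]]}}

```text
t: 10.7
eef_pos: [555.2, -43.0, 67.8]
ee_rot: [[-0.752, 0.339, 0.565], [0.36, 0.93, -0.079], [-0.552, 0.144, -0.821]]
contact_force: [7.0, 10.6, -12.7]
gripper_width: 34.5
finger_force: 65.3
```

```bash
python3 st.py
```

```text
t 10.70 spin -75.60  F [ 5.5 10.4 13.6] tool tq [-1.797  1.567 -0.028] pos_face [0.2 0.  8.5] q6 0.329 w 34.5 ff 65 jt6 1.932 tilt [-0.004  0.003 -1.   ]
```

Call:
{"name": "send_rows", "arguments": {"plan": [[[0,0,0,0,0,5],[0,0,0,0,0,0]]]}}

```text
t: 10.87
eef_pos: [555.3, -42.9, 67.9]
ee_rot: [[-0.72, 0.403, 0.565], [0.439, 0.895, -0.078], [-0.537, 0.192, -0.821]]
contact_force: [8.0, 10.5, -12.9]
gripper_width: 34.6
finger_force: 65.3
```

```bash
python3 st.py
```

```text
t 10.87 spin -70.60  F [ 5.8 10.2 14.3] tool tq [-1.813  1.822 -0.016] pos_face [0.3 0.1 8.5] q6 0.417 w 34.6 ff 65 jt6 1.962 tilt [-0.004  0.003 -1.   ]
```

Call:
{"name": "send_rows", "arguments": {"plan": [[[0,0,0,0,0,5],[0,0,0,0,0,0]]]}}

```text
t: 11.03
eef_pos: [555.3, -42.8, 67.9]
ee_rot: [[-0.682, 0.464, 0.565], [0.516, 0.853, -0.078], [-0.519, 0.238, -0.821]]
contact_force: [8.3, 11.6, -15.1]
gripper_width: 34.8
finger_force: 65.2
```

```bash
python3 st.py
```

```text
t 11.03 spin -65.61  F [ 8.1 10.1 16.2] tool tq [-1.669  1.97  -0.058] pos_face [0.3 0.2 8.5] q6 0.504 w 34.8 ff 65 jt6 1.945 tilt [-0.004  0.003 -1.   ]
```

Call:
{"name": "send_rows", "arguments": {"plan": [[[0,0,0,0,0,5],[0,0,0,0,0,0]]]}}

```text
t: 11.2
eef_pos: [555.3, -42.7, 67.9]
ee_rot: [[-0.639, 0.521, 0.565], [0.588, 0.805, -0.078], [-0.496, 0.283, -0.821]]
contact_force: [8.5, 12.1, -13.2]
gripper_width: 34.2
finger_force: 65.2
```

```bash
python3 st.py
```

```text
t 11.20 spin -60.61  F [ 8.3 10.5 14.7] tool tq [-1.709  2.183  0.009] pos_face [0.3 0.3 8.5] q6 0.591 w 34.2 ff 65 jt6 1.965 tilt [-0.004  0.004 -1.   ]
```

Call:
{"name": "send_rows", "arguments": {"plan": [[[0,0,0,0,0,5],[0,0,0,0,0,0]]]}}

```text
t: 11.37
eef_pos: [555.4, -42.6, 67.9]
ee_rot: [[-0.592, 0.575, 0.565], [0.656, 0.751, -0.078], [-0.469, 0.325, -0.821]]
contact_force: [9.1, 12.3, -13.9]
gripper_width: 34.9
finger_force: 65.0
```

```bash
python3 st.py
```

```text
t 11.37 spin -55.63  F [ 9.2  9.9 15.6] tool tq [-1.711  2.335 -0.285] pos_face [0.4 0.4 8.5] q6 0.678 w 34.9 ff 65 jt6 2.274 tilt [-0.004  0.004 -1.   ]
```

Call:
{"name": "send_rows", "arguments": {"plan": [[[0,0,0,0,0,5],[0,0,0,0,0,0]]]}}

```text
t: 11.53
eef_pos: [555.4, -42.6, 67.9]
ee_rot: [[-0.539, 0.624, 0.565], [0.719, 0.691, -0.078], [-0.439, 0.364, -0.821]]
contact_force: [9.4, 13.7, -14.3]
gripper_width: 34.4
finger_force: 65.0
```

```bash
python3 st.py
```

```text
t 11.53 spin -50.63  F [11.  10.1 16. ] tool tq [-1.51   2.53  -0.084] pos_face [0.4 0.4 8.5] q6 0.765 w 34.4 ff 65 jt6 2.075 tilt [-0.003  0.004 -1.   ]
```

Call:
{"name": "send_rows", "arguments": {"plan": [[[0,0,0,0,0,5],[0,0,0,0,0,0]]]}}

```text
t: 11.7
eef_pos: [555.5, -42.5, 67.9]
ee_rot: [[-0.483, 0.669, 0.565], [0.776, 0.626, -0.078], [-0.406, 0.402, -0.821]]
contact_force: [10.6, 13.1, -14.8]
gripper_width: 34.5
finger_force: 64.8
```

```bash
python3 st.py
```

```text
t 11.70 spin -45.62  F [11.1  9.4 17.1] tool tq [-1.236  2.708 -0.03 ] pos_face [0.5 0.5 8.5] q6 0.853 w 34.5 ff 65 jt6 1.925 tilt [-0.003  0.004 -1.   ]
```

Call:
{"name": "send_rows", "arguments": {"plan": [[[0,0,0,0,0,5],[0,0,0,0,0,0]]]}}

```text
t: 11.87
eef_pos: [555.5, -42.5, 67.9]
ee_rot: [[-0.423, 0.708, 0.566], [0.828, 0.556, -0.077], [-0.369, 0.435, -0.821]]
contact_force: [10.9, 14.2, -15.0]
gripper_width: 34.4
finger_force: 64.8
```

```bash
python3 st.py
```

```text
t 11.87 spin -40.62  F [12.7  9.  17.4] tool tq [-1.183  2.805  0.045] pos_face [0.5 0.5 8.5] q6 0.940 w 34.4 ff 65 jt6 1.952 tilt [-0.003  0.004 -1.   ]
```

Call:
{"name": "send_rows", "arguments": {"plan": [[[0,0,0,0,0,5],[0,0,0,0,0,5],[0,0,0,0,0,0]]]}}

```text
t: 12.12
eef_pos: [555.6, -42.3, 68.0]
ee_rot: [[-0.293, 0.771, 0.566], [0.912, 0.403, -0.077], [-0.287, 0.493, -0.821]]
contact_force: [11.3, 15.6, -14.4]
gripper_width: 34.9
finger_force: 64.9
```

```bash
python3 st.py
```

```text
t 12.12 spin -30.59  F [15.   7.9 17. ] tool tq [-8.91e-01  3.20e+00 -3.00e-03] pos_face [0.6 0.7 8.5] q6 1.115 w 34.9 ff 65 jt6 2.438 tilt [-0.003  0.004 -1.   ]
```

Call:
{"name": "send_rows", "arguments": {"plan": [[[0,0,0,0,0,5],[0,0,0,0,0,0]]]}}

```text
t: 12.28
eef_pos: [555.7, -42.3, 68.1]
ee_rot: [[-0.225, 0.793, 0.566], [0.943, 0.323, -0.077], [-0.244, 0.516, -0.821]]
contact_force: [12.2, 14.5, -15.4]
gripper_width: 34.7
finger_force: 64.8
```

```bash
python3 st.py
```

```text
t 12.28 spin -25.63  F [14.7  6.4 18.5] tool tq [-0.661  3.37  -0.28 ] pos_face [0.7 0.7 8.5] q6 1.202 w 34.7 ff 65 jt6 2.275 tilt [-0.003  0.005 -1.   ]
```

Call:
{"name": "send_rows", "arguments": {"plan": [[[0,0,0,0,0,5],[0,0,0,0,0,0]]]}}

```text
t: 12.45
eef_pos: [555.7, -42.3, 68.1]
ee_rot: [[-0.155, 0.81, 0.566], [0.968, 0.239, -0.077], [-0.198, 0.536, -0.821]]
contact_force: [12.0, 15.2, -14.3]
gripper_width: 34.5
finger_force: 64.9
```

```bash
python3 st.py
```

```text
t 12.45 spin -20.63  F [15.7  5.7 17.4] tool tq [-0.461  3.539 -0.154] pos_face [0.8 0.8 8.5] q6 1.289 w 34.5 ff 65 jt6 2.019 tilt [-0.003  0.005 -1.   ]
```

Call:
{"name": "send_rows", "arguments": {"plan": [[[0,0,0,0,0,5],[0,0,0,0,0,0]]]}}

```text
t: 12.62
eef_pos: [555.8, -42.2, 68.2]
ee_rot: [[-0.084, 0.82, 0.566], [0.985, 0.154, -0.077], [-0.15, 0.551, -0.821]]
contact_force: [14.4, 15.1, -16.2]
gripper_width: 34.2
finger_force: 64.5
```

```bash
python3 st.py
```

```text
t 12.62 spin -15.63  F [16.1  5.2 20.3] tool tq [-0.131  3.469 -0.007] pos_face [0.8 0.8 8.5] q6 1.376 w 34.2 ff 64 jt6 1.910 tilt [-0.003  0.005 -1.   ]
```

Call:
{"name": "send_rows", "arguments": {"plan": [[[0,0,0,0,0,5],[0,0,0,0,0,5],[0,0,0,0,0,0]]]}}

```text
t: 12.87
eef_pos: [555.9, -42.2, 68.2]
ee_rot: [[0.06, 0.822, 0.566], [0.997, -0.02, -0.077], [-0.052, 0.569, -0.821]]
contact_force: [12.5, 15.7, -15.1]
gripper_width: 34.6
finger_force: 64.8
```

```bash
python3 st.py
```

```text
t 12.87 spin -5.59  F [17.2  1.4 18.3] tool tq [0.32  3.631 0.004] pos_face [1.  0.9 8.5] q6 1.552 w 34.6 ff 65 jt6 2.433 tilt [-0.003  0.005 -1.   ]
```

Call:
{"name": "send_rows", "arguments": {"plan": [[[0,0,0,0,0,5],[0,0,0,0,0,0]]]}}

```text
t: 13.03
eef_pos: [556.0, -42.1, 68.3]
ee_rot: [[0.131, 0.814, 0.566], [0.991, -0.106, -0.077], [-0.002, 0.571, -0.821]]
contact_force: [13.2, 16.8, -15.0]
gripper_width: 34.6
finger_force: 64.7
```

```bash
python3 st.py
```

```text
t 13.03 spin -0.62  F [18.4  0.4 18.5] tool tq [ 0.562  3.664 -0.006] pos_face [1.1 0.9 8.5] q6 1.638 w 34.6 ff 65 jt6 1.959 tilt [-0.003  0.005 -1.   ]
```

Call:
{"name": "send_rows", "arguments": {"plan": [[[0,0,0,0,0,5],[0,0,0,0,0,0]]]}}

```text
t: 13.2
eef_pos: [556.1, -42.1, 68.4]
ee_rot: [[0.201, 0.799, 0.566], [0.978, -0.192, -0.077], [0.048, 0.57, -0.821]]
contact_force: [14.0, 15.2, -15.5]
gripper_width: 34.6
finger_force: 64.6
```

```bash
python3 st.py
```

```text
t 13.20 spin 4.36  F [17.  -0.6 19.5] tool tq [ 0.896  3.658 -0.309] pos_face [1.2 0.9 8.6] q6 1.725 w 34.6 ff 65 jt6 2.289 tilt [-0.002  0.005 -1.   ]
```

Call:
{"name": "send_rows", "arguments": {"plan": [[[0,0,0,0,0,5],[0,0,0,0,0,0]]]}}

```text
t: 13.37
eef_pos: [556.1, -42.1, 68.4]
ee_rot: [[0.27, 0.779, 0.567], [0.958, -0.277, -0.077], [0.097, 0.563, -0.82]]
contact_force: [16.3, 17.1, -16.1]
gripper_width: 34.4
finger_force: 64.4
```

```bash
python3 st.py
```

```text
t 13.37 spin 9.37  F [19.2 -1.  21.1] tool tq [ 1.157  3.589 -0.148] pos_face [1.2 1.  8.6] q6 1.813 w 34.4 ff 64 jt6 2.055 tilt [-0.002  0.005 -1.   ]
```

Call:
{"name": "send_rows", "arguments": {"plan": [[[0,0,0,0,0,5],[0,0,0,0,0,0]]]}}

```text
t: 13.53
eef_pos: [556.2, -42.1, 68.5]
ee_rot: [[0.337, 0.752, 0.567], [0.93, -0.359, -0.077], [0.146, 0.553, -0.82]]
contact_force: [17.5, 16.4, -17.3]
gripper_width: 34.7
finger_force: 64.2
```

```bash
python3 st.py
```

```text
t 13.53 spin 14.37  F [18.6 -2.3 22.9] tool tq [ 1.419  3.534 -0.007] pos_face [1.3 1.  8.6] q6 1.900 w 34.7 ff 64 jt6 1.919 tilt [-0.002  0.005 -1.   ]
```

Call:
{"name": "send_rows", "arguments": {"plan": [[[0,0,0,0,0,5],[0,0,0,0,0,0]]]}}

```text
t: 13.7
eef_pos: [556.3, -42.1, 68.5]
ee_rot: [[0.401, 0.72, 0.567], [0.895, -0.439, -0.077], [0.194, 0.538, -0.82]]
contact_force: [16.9, 15.2, -16.5]
gripper_width: 34.6
finger_force: 64.5
```

```bash
python3 st.py
```

```text
t 13.70 spin 19.38  F [17.2 -3.4 21.9] tool tq [1.635 3.371 0.066] pos_face [1.4 1.  8.6] q6 1.987 w 34.6 ff 64 jt6 1.941 tilt [-0.002  0.005 -1.   ]
```

The fifth click has snapped and the knob turns freely again. Now I'll release, retract, and move to the ring.

Call:
{"name": "send_rows", "arguments": {"plan": [[[0,0,0,0,0,0],[0,0,0,0,0,0],[0,0,0,0,0,0],[0,0,0,0,0,0],[0,0,0,0,0,0],[0,0,0,0,0,0],[0,0,0,0,0,0]]], "jaw": 80}}

```text
t: 14.28
eef_pos: [555.9, -44.5, 68.9]
ee_rot: [[0.4, 0.72, 0.567], [0.897, -0.434, -0.082], [0.187, 0.541, -0.82]]
contact_force: [0.5, -0.9, -0.7]
gripper_width: 80.3
finger_force: 0.0
```

```bash
python3 st.py
```

```text
t 14.28 spin 19.07  F [-0.7  0.3  0.9] tool tq [ 0.442 -0.133  0.027] pos_face [ 1.6 -1.4  8.9] q6 1.981 w 80.3 ff 0 jt6 0.005 tilt [-0.001 -0.    -1.   ]
```

Call:
{"name": "send_rows", "arguments": {"plan": [[[0,0,-12,0,0,0],[0,0,-20,0,0,0],[0,0,-25,0,0,0],[0,0,-25,0,0,0],[0,0,-20,0,0,-6.5],[0,0,0,0,0,-6.5],[0,0,0,0,0,-6.5],[0,0,0,0,0,0],[0,0,0,0,0,0]]]}}

```text
t: 15.03
eef_pos: [498.0, -36.1, 152.5]
ee_rot: [[0.14, 0.812, 0.567], [0.99, -0.113, -0.082], [-0.003, 0.572, -0.82]]
contact_force: [0.7, 0.3, 0.0]
gripper_width: 79.7
finger_force: 0.0
```

```bash
python3 st.py
```

```text
t 15.03 spin -0.22  F [0.4 0.6 0.3] tool tq [ 0.449 -0.043  0.001] pos_face [  1.7  -1.4 110.9] q6 1.658 w 79.7 ff 0 jt6 -1.235 tilt [-0.001 -0.    -1.   ]
```

Next, over to the ring, about 140 mm along +y (tool +x), with a look on the way.

Call:
{"name": "send_rows", "arguments": {"plan": [[[20,0,0,0,0,0],[25,0,0,0,0,0],[25,0,0,0,0,0],[25,0,0,0,0,0],[25,0,0,0,0,0],[21,-1,0,0,0,0],[0,0,0,0,0,0],[0,0,0,0,0,0]]]}}

```text
t: 15.7
eef_pos: [516.4, 104.7, 150.6]
ee_rot: [[0.137, 0.813, 0.566], [0.991, -0.111, -0.081], [-0.003, 0.571, -0.821]]
contact_force: [-0.5, -0.5, -0.2]
gripper_width: 80.2
finger_force: 0.0
```

```bash
python3 st.py; python3 - <<'E'
from h import *
from cell import ctrl
import cv2
d=ctrl.get_image("wrist"); np.savez("pics/w3.npz",**d)
im=d["color"][:,:,::-1]
F=face(-8.2);foot=np.array([536,-40.2,95.1])-42*F[:,2]
for o in ((0,140,45),(0,140,34),(0,140,0)):
    c=d["R"]@(foot+F@np.array(o))+d["t"];u=d["fx"]*c[0]/c[2]+d["cx"];v=d["fy"]*c[1]/c[2]+d["cy"];print(o,((u-150)*4).round(),((v-120)*4).round(),"px/mm",(d["fx"]/c[2]*4).round(2))
cv2.imwrite("pics/w3.png",cv2.resize(im[120:270,150:350],(800,600),interpolation=cv2.INTER_CUBIC))
E
```

```text
t 15.70 spin -0.36  F [-0.6 -0.5 -0.1] tool tq [ 0.5   -0.089  0.028] pos_face [ -1.  140.6 110.5] q6 1.996 w 80.2 ff 0 jt6 0.457 tilt [-0.003  0.    -1.   ]
(0, 140, 45) 416.0 358.0 px/mm 5.9
(0, 140, 34) 416.0 337.0 px/mm 5.63
(0, 140, 0) 414.0 282.0 px/mm 4.94
```

View pics/w3.png

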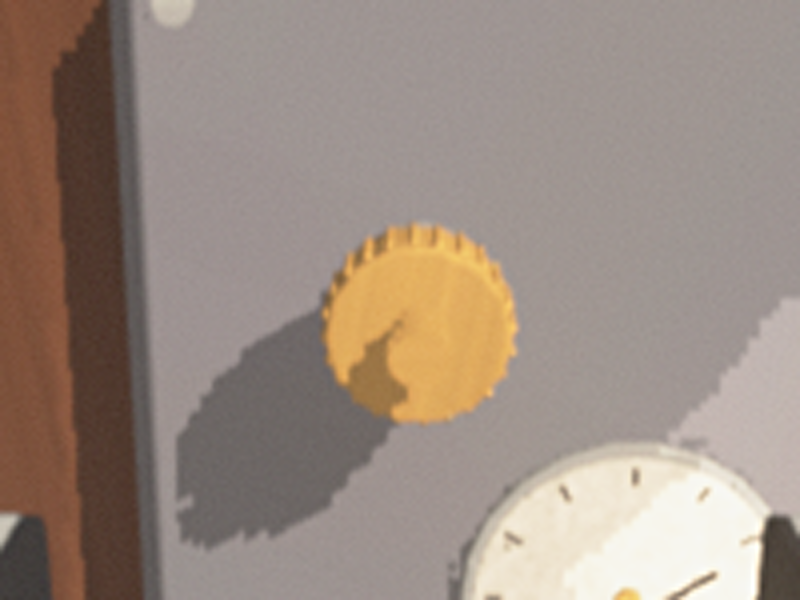

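Ring disc centre at about (421,333) in the crop versus (416,337) predicted, so the ring is about +0.9 mm up-slope and +0.7 mm in y. I'll pre-turn anticlockwise and recheck the pose before descending.

Call:
{"name": "send_rows", "arguments": {"plan": [[[0,0,10,0,0,-6.5],[0,0,10,0,0,-6.5],[0,0,10,0,0,-6.5],[0,0,10,0,0,-6.5],[0,0,0,0,0,-6.5],[0,0,0,0,0,-6.5],[0,0,0,0,0,-6.5],[0,0,0,0,0,-6.5],[0,0,0,0,0,-6.5],[0,0,0,0,0,0],[0,0,0,0,0,0]]]}}

```text
t: 16.67
eef_pos: [539.1, 99.5, 118.3]
ee_rot: [[-0.618, 0.545, 0.566], [0.615, 0.784, -0.083], [-0.489, 0.297, -0.82]]
contact_force: [-0.0, 0.8, -0.5]
gripper_width: 80.0
finger_force: 0.0
```

```bash
python3 st.py; python3 - <<'E'
from h import *
from cell import ctrl
s=ctrl.get_state();F=face(-8.2);foot=np.array([536,-40.2,95.1])-42*F[:,2]
R=np.array(s["ee_rot"]);print(R.T@(foot+F@np.array([.9,140.7,6])-s["eef_pos"]))
E
```

```text
t 16.67 spin -58.61  F [0.7 0.4 0.4] tool tq [0.226 0.427 0.014] pos_face [ -0.5 138.7  70.7] q6 0.950 w 80.0 ff 0 jt6 -1.217 tilt [-0.002 -0.001 -1.   ]
[-0.23790193  2.54071041 64.73830884]
```

Call:
{"name": "send_rows", "arguments": {"plan": [[[-0.2,2.5,0,0,0,0],[0,0,14,0,0,0],[0,0,14,0,0,0],[0,0,14,0,0,0],[0,0,13,0,0,0],[0,0,9.5,0,0,0],[0,0,0,0,0,0],[0,0,0,0,0,0]]]}}

```text
t: 17.33
eef_pos: [577.0, 96.8, 66.1]
ee_rot: [[-0.621, 0.543, 0.566], [0.612, 0.786, -0.082], [-0.49, 0.295, -0.821]]
contact_force: [0.3, -0.2, 0.4]
gripper_width: 80.0
finger_force: 0.0
```

```bash
python3 st.py
```

```text
t 17.33 spin -58.85  F [-0.5  0.1 -0.1] tool tq [ 0.344  0.472 -0.025] pos_face [  0.6 141.5   6.2] q6 0.914 w 80.0 ff 0 jt6 0.003 tilt [-0.002 -0.001 -1.   ]
```

Call:
{"name": "send_rows", "arguments": {"plan": [[[0,0,0,0,0,0],[0,0,0,0,0,0],[0,0,0,0,0,0],[0,0,0,0,0,0],[0,0,0,0,0,0],[0,0,0,0,0,0],[0,0,0,0,0,0],[0,0,0,0,0,0],[0,0,0,0,0,0]]], "jaw": 28, "grip_force": 50}}

```text
t: 18.08
eef_pos: [576.8, 96.5, 66.7]
ee_rot: [[-0.621, 0.542, 0.567], [0.611, 0.787, -0.083], [-0.491, 0.295, -0.82]]
contact_force: [-8.9, -3.9, 8.3]
gripper_width: 32.3
finger_force: 48.4
```

```bash
python3 st.py
```

```text
t 18.08 spin -58.92  F [ -0.9  -5.4 -11.5] tool tq [ 1.2    0.123 -0.011] pos_face [  0.8 141.1   6.8] q6 0.913 w 32.3 ff 48 jt6 0.007 tilt [-0.001 -0.001 -1.   ]
```

Call:
{"name": "send_rows", "arguments": {"plan": [[[0,0,0,0,0,5],[0,0,0,0,0,5],[0,0,0,0,0,0]]]}}

```text
t: 18.33
eef_pos: [576.9, 96.6, 66.8]
ee_rot: [[-0.514, 0.644, 0.567], [0.742, 0.665, -0.083], [-0.43, 0.378, -0.82]]
contact_force: [-8.3, -3.9, 8.3]
gripper_width: 32.7
finger_force: 48.5
```

```bash
python3 st.py
```

```text
t 18.33 spin -48.59  F [ -2.1  -4.8 -11.2] tool tq [ 1.066 -0.087  0.086] pos_face [  1.  141.2   6.8] q6 1.093 w 32.7 ff 48 jt6 2.329 tilt [-0.001 -0.001 -1.   ]
```

Call:
{"name": "send_rows", "arguments": {"plan": [[[0,0,0,0,0,5],[0,0,0,0,0,5],[0,0,0,0,0,0]]]}}

```text
t: 18.58
eef_pos: [577.0, 96.6, 66.9]
ee_rot: [[-0.394, 0.724, 0.567], [0.847, 0.526, -0.083], [-0.358, 0.447, -0.82]]
contact_force: [-7.2, -3.5, 8.2]
gripper_width: 32.5
finger_force: 48.5
```

```bash
python3 st.py
```

```text
t 18.58 spin -38.58  F [ -3.   -3.3 -10.5] tool tq [ 0.869 -0.278  0.064] pos_face [  1.1 141.3   6.8] q6 1.268 w 32.5 ff 49 jt6 2.335 tilt [-0.001 -0.001 -1.   ]
```

Call:
{"name": "send_rows", "arguments": {"plan": [[[0,0,0,0,0,5],[0,0,0,0,0,5],[0,0,0,0,0,0]]]}}

```text
t: 18.83
eef_pos: [577.2, 96.7, 67.0]
ee_rot: [[-0.262, 0.781, 0.567], [0.925, 0.371, -0.083], [-0.275, 0.503, -0.82]]
contact_force: [-5.5, -3.7, 7.8]
gripper_width: 32.4
finger_force: 48.6
```

```bash
python3 st.py
```

```text
t 18.83 spin -28.58  F [-4.1 -1.8 -9.2] tool tq [ 0.752 -0.4    0.055] pos_face [  1.3 141.3   6.8] q6 1.442 w 32.4 ff 49 jt6 2.336 tilt [-0.001 -0.001 -1.   ]
```

Call:
{"name": "send_rows", "arguments": {"plan": [[[0,0,0,0,0,5],[0,0,0,0,0,5]]]}}

```text
t: 19.0
eef_pos: [577.3, 96.7, 67.1]
ee_rot: [[-0.124, 0.814, 0.567], [0.975, 0.207, -0.083], [-0.185, 0.543, -0.819]]
contact_force: [-5.6, -3.9, 8.2]
gripper_width: 32.2
finger_force: 48.7
```

```bash
python3 st.py
```

```text
t 19.00 spin -18.70  F [-4.6 -0.9 -9.6] tool tq [ 0.401 -0.636 -0.135] pos_face [  1.4 141.4   6.8] q6 1.615 w 32.2 ff 49 jt6 -3.196 tilt [-0.    -0.001 -1.   ]
```

Call:
{"name": "send_rows", "arguments": {"plan": [[[0,0,0,0,0,5],[0,0,0,0,0,0]]]}}

```text
t: 19.17
eef_pos: [577.4, 96.7, 67.1]
ee_rot: [[-0.051, 0.822, 0.567], [0.989, 0.119, -0.083], [-0.135, 0.557, -0.819]]
contact_force: [-5.3, -3.3, 6.8]
gripper_width: 32.6
finger_force: 48.7
```

```bash
python3 st.py
```

```text
t 19.17 spin -13.57  F [-3.9 -1.  -8.3] tool tq [ 0.362 -0.761  0.069] pos_face [  1.5 141.4   6.8] q6 1.704 w 32.6 ff 49 jt6 2.387 tilt [-0.    -0.001 -1.   ]
```

Call:
{"name": "send_rows", "arguments": {"plan": [[[0,0,0,0,0,5],[0,0,0,0,0,0]]]}}

```text
t: 19.33
eef_pos: [577.4, 96.7, 67.2]
ee_rot: [[0.02, 0.823, 0.567], [0.996, 0.033, -0.083], [-0.087, 0.567, -0.819]]
contact_force: [-3.6, -3.8, 7.0]
gripper_width: 32.4
finger_force: 48.7
```

```bash
python3 st.py
```

```text
t 19.33 spin -8.64  F [-4.5  0.9 -7.4] tool tq [ 0.172 -0.885 -0.767] pos_face [  1.6 141.4   6.8] q6 1.790 w 32.4 ff 49 jt6 2.852 tilt [-0.    -0.001 -1.   ]
```

Call:
{"name": "send_rows", "arguments": {"plan": [[[0,0,0,0,0,5],[0,0,0,0,0,0]]]}}

```text
t: 19.5
eef_pos: [577.3, 96.7, 67.1]
ee_rot: [[0.091, 0.818, 0.567], [0.995, -0.054, -0.083], [-0.037, 0.572, -0.819]]
contact_force: [-3.8, -4.5, 6.6]
gripper_width: 32.1
finger_force: 48.9
```

```bash
python3 st.py
```

```text
t 19.50 spin -3.65  F [-5.   0.9 -7.2] tool tq [ 0.369 -0.783 -0.768] pos_face [  1.5 141.4   6.8] q6 1.877 w 32.1 ff 49 jt6 2.725 tilt [-0.    -0.001 -1.   ]
```

The ring is snug: 0.77 N m, held over two steps after 50° of turning. I'll release and retract.

Call:
{"name": "send_rows", "arguments": {"plan": [[[0,0,0,0,0,0],[0,0,0,0,0,0],[0,0,0,0,0,0],[0,0,0,0,0,0],[0,0,0,0,0,0],[0,0,0,0,0,0],[0,0,0,0,0,0]]], "jaw": 80}}

```text
t: 20.08
eef_pos: [577.2, 97.0, 66.4]
ee_rot: [[0.087, 0.82, 0.566], [0.995, -0.049, -0.082], [-0.04, 0.571, -0.82]]
contact_force: [1.1, 0.1, -0.8]
gripper_width: 79.8
finger_force: 0.0
```

Call:
{"name": "send_rows", "arguments": {"plan": [[[0,0,-12,0,0,0],[0,0,-20,0,0,0],[0,0,-25,0,0,0],[0,0,-25,0,0,0],[0,0,-25,0,0,0],[0,0,-20,0,0,0],[0,0,-15,0,0,0],[0,0,0,0,0,0],[0,0,0,0,0,0],[0,0,0,0,0,0]]]}}

```text
t: 20.92
eef_pos: [496.8, 108.6, 182.2]
ee_rot: [[0.087, 0.82, 0.566], [0.995, -0.049, -0.082], [-0.04, 0.571, -0.82]]
contact_force: [0.6, 0.2, -0.5]
gripper_width: 79.7
finger_force: 0.0
```

```bash
python3 st.py; python3 - <<'E'
from h import *
from cell import ctrl
import cv2
a=ctrl.get_image("scene")["color"][:,:,::-1];b=cv2.imread("pics/scene1.png")
cv2.imwrite("pics/end.png",cv2.resize(np.hstack([b[130:350,140:380],a[130:350,140:380]]),(800,367)))
E
```

```text
t 20.92 spin -3.95  F [0.3 0.1 0.7] tool tq [ 0.558  0.041 -0.039] pos_face [  0.8 141.7 147.7] q6 1.962 w 79.7 ff 0 jt6 0.014 tilt [-0.002 -0.    -1.   ]
```

View pics/end.png

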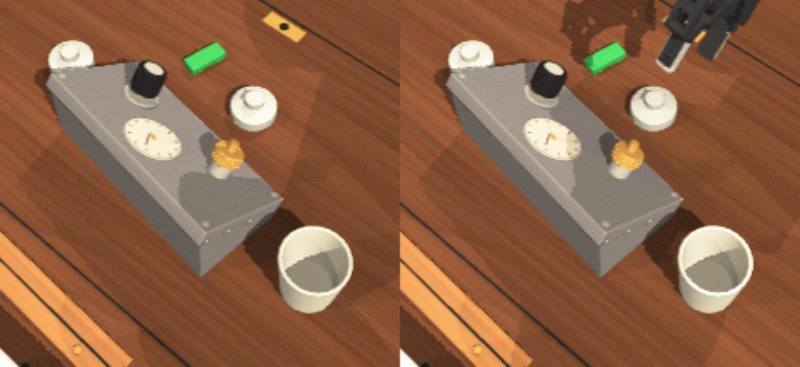

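Comparing before (left) and after (right), the cup, weights and eraser are in the same places, for example the eraser at (205,58) versus (605,58). The gripper is clear of everything.

```bash
python3 -c "
from cell import ctrl
print(ctrl.job_done())"
```

```text
the job is handed in; nothing more can be done
None
```

I wound the knob anticlockwise to its stop, turned it up five clicks counted by torque, then tightened the lock ring until snug and let go; the cup, chart weights and eraser look unmoved, and the job was handed in at about 21 s.

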